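# Hold the sprung pod box lid at its fill line

## Robot

A 7-joint arm with a two-finger parallel gripper is mounted at the origin on the work surface. World frame = base frame: x ahead of the robot, y to its left, z up, the work surface at z = 0. Lengths are in m, angles in rad, forces in N, time in s.
With the tool pointing down it reaches from about 0.425 to 0.825 m from the base axis. Payload 3.6 kg.
Tool frame: the origin (TCP) lies on the centre line of the jaws, within the pads' length; the fingertips stand manip.tip_reach ahead of it and the grasp point (between the pads) is the TCP (manip.tip_reach is the distance from the TCP to the fingertips, in m); z points along the fingers, y is the line along which they close (so a half turn about z gives the same grasp; the last joint's range is limited). The gripper opens to 93 mm and grips with 3 to 60 N. Pads are 15 mm wide; open, the fingers measure 128 mm over their backs; the gripper's body (75 mm by 188 mm) begins 65 mm behind the grasp point.
Start: joints at [-1.375, 0.615, -0.013, 1.423, 0.008, 1.103, -0.04], TCP at [0.143, 0.634, 0.238] pointing down, gripper open.
Joint ranges: [-3.12, 3.12], [-0.3, 2.06], [-1.34, 1.32], [0.26, 2.42], [-1.36, 4.5], [0.01, 1.98], [-2.84, 2.84]. Speed limits (rad/s): [2.79, 2.79, 3.14, 3.14, 3.14, 3.14, 3.14].

## Interface

Orientations are given as a rotation vector (axis times angle).
In Python, from bench import manip gives the robot as it stands.
- The arm moves only by the tool move_arm, never from a script. Its argument "increments" is a list of rows, each an object with "linear": the shift along the world's x, y, z in m, a list of three; "turn": the turn about the world's z in rad; "fingers": the opening, from -1 (shut) to 1 (fully open). In form: [{"linear": [tx, ty, tz], "turn": turn, "fingers": fingers}, ...]. A call has 1 to 20 rows; each row is the pose to reach, as a shift and turn from the pose commanded when the call began; what a row does not reach only later rows make up. A row lasts 1/10 s, in which the tool goes at most 50 mm and 8.59 degrees, less where a joint would pass 70% of its speed; a pose out of reach is approached as far as the arm can. A call with a gripper value outside its range is refused whole. The fingers move at their own pace and stop on an object; "newtons" is the grip in N (left out, the last holds). Time passes only in rows, so rows that repeat a pose let the fingers close. It gives the time, the measured TCP pose, the force, the opening and the grip force at its end, in the units of the state.
- manip.sense(): the state, without advancing time (a new reading comes with each control period).
- manip.get_image(name): name is "side" or "top" or "wrist"; returns a dict with "img" (384x512x3 uint8, blue, green, red), "range_z" (384x512 float32, m along the optical axis (not along the pixel's ray), 0 where there is no reading), "mtx" (3x3 intrinsics, pixels), "R" (3x3) and "t" (3): a world point X has camera coordinates R X + t; the wrist camera has in their place "tool_from_camera" (4x4, takes a point from camera to tool coordinates, whose origin is the TCP and whose axes are the flange's). Camera axes: x right, y down, z forward; pixel columns grow to the right and rows downward; lengths in m; the calibration is good to about 2 mm. A picture is of the moment at which its call begins: read the wrist's pose just before it.
- manip.close_job(): hands the job in; it is judged then, once.
The state is a dict: "clock": time; "joints": joint angles; "qvel": joint speeds; "joint_torque": joint torques, N m; "tool_pos": TCP position; "eef_rot": TCP orientation; "force": force on the tool from outside, world axes, zero at the start; "torque": the same for the moment, N m; "opening": finger opening in m; "grasp_force": force on a finger pad.
Only numpy, scipy, OpenCV 4.12 (cv2) and the standard library are available. Lean on these libraries where they do the work, as an engineer would, in place of code of your own. Each camera call takes 0.05 s, during which the arm holds its last target. There are 200 camera calls.

## Task

I need both hands for the refill, so please open the laundry pod box for me: push its yellow snap latch back off the lid until you feel it come up against its stop, then lift the sprung lid until the orange line on its side cheek just clears the box rim. Finish holding it there, still in your grip; do not swing it well past the line, let it snap shut, or disturb the other things on the sill.

Things in the scene. Friction and masses are not known exactly. Their poses are not given: they have to be found in the camera images.
- pod_box: White plastic pod box fixed to the sill, 150 mm deep (its x) by 200 mm wide (its y) by 100 mm high to the rim, walls 4 mm. Origin: centre of its underside; its x points from the latch side (front) to the hinge side, its z up. The teal lid on top is a 6 mm plate whose upper face is 108 mm above the sill.
- lid_hinge (a point): Point on the lid's hinge line, at the middle of the box's back rim, 75 mm along the box's +x from its centre and 100 mm up. Its axes turn with the lid; the hinge line is its y (parallel to the box's y). Two coil springs at the hinge press the lid shut: about 5 N to lift at the bar when shut, about 8 N at the orange line.
- lid_bar (a point): Middle of the white round bar handle on the lid: the bar is 13 mm thick and runs 76 mm along the lid's y on two end posts. With the lid shut it lies 98 mm in front of the hinge line (box -x), 36 mm above the hinge line, so 28 mm above the lid's upper face. It moves round the hinge with the lid. Its axes are the lid's: with the lid shut they are the box's.
- pod_lid (a joint): Lid angle in rad, 0 shut, growing as the front edge rises (turning by the right hand about the box's +y); it can open to 1.7. Pale quarter-round cheeks on the lid run inside both end walls; each carries a 6 mm wide orange line on its outer face, and the whole line just stands clear of the rim at a lid angle of 0.60. Let go, the lid snaps shut.
- latch_tab (a point): Middle of the top edge of the yellow snap latch at the front of the box, 36 mm wide (y), 8 mm thick. Latched, it stands upright, its top 144 mm above the sill and 36 mm above the lid; the tab's inner face is 87 mm in front of the box centre, 57 mm clear of the lid's bar. Its hook, 8 mm further in, lies over the lid's front lip and ends 6 mm above the lid's face.
- latch_pivot (a point): Middle of the latch's pivot pin, which runs along the box's y, 79 mm in front of the box centre (box -x) and 72 mm above the sill.
- snap_latch (a joint): Latch angle in rad, 0 when latched, growing as the tab swings away from the lid (to the box's -x); the stop is at 0.50 (tab top then about 130 mm above the sill). The lid is locked below about 0.12. It moves stiffly (about 3 N when pushed at the tab) and stays where it is left.
- amber_jar: Amber glass jar with an aluminium cap, 72 mm across, 125 mm high, behind the box; leave alone. Origin: centre of its underside.
- measuring_jug: Red plastic measuring jug, 100 mm across the mouth, 115 mm high, with a loop handle, behind the box; leave alone. Origin: centre of its underside.
- scrub_brush: Bamboo scrub brush lying bristles down, 160 x 52 mm, 38 mm high, behind the box; leave alone. Origin: centre of its underside.
- clip_rack: Small aluminium rack with clips, 180 mm long, 125 mm high, beside the box; leave alone. Origin: centre of its underside.

How it is judged:
By the outcome, as a careful person would: the job done as asked, in the order asked, and still so for the second after the job is handed in, while the arm keeps its last pose, push and grip.
It also fails if it takes over 51 s, if anything falls off the work surface, if the arm or the gripper's body presses on something with over 40 N, if the wrist force passes 120 N, or if a joint passes its speed limit or range.

## Working session

There is one attempt and no reset: what is moved stays moved. The work goes in short steps, Python scripts to look and compute and a tool call to move; the robot and the scene stay as the last step left them, time stands still between calls to the robot, and variables do not carry over. Pictures are saved under pics/ and viewed, at most 10 in all, crops included, and the job is handed in when it is done.

Besides the shell and the picture viewer there is one more tool, called as a command line: name --argument value ..., lists and objects as JSON in quotes. move_arm: Moves the arm, as the interface text tells. Its arguments: {"type":"object","properties":{"increments":{"type":"array"},"newtons":{"type":"number"}},"required":["increments"]}

```bash
mkdir -p pics; cat > h.py <<'E'
import numpy as np,cv2
from bench import manip
from scipy.spatial.transform import Rotation as Ro
def grab(n):
    s=manip.sense(); d=manip.get_image(n)
    if n=='wrist':
        T=np.eye(4);T[:3,:3]=Ro.from_rotvec(s['eef_rot']).as_matrix();T[:3,3]=s['tool_pos']
        M=T@np.array(d['tool_from_camera']);d['Rw'],d['tw']=M[:3,:3],M[:3,3]
    else:
        R=np.array(d['R']);d['Rw'],d['tw']=R.T,-R.T@np.array(d['t'])
    return d
def cloud(d):
    z=d['range_z'];v,u=np.mgrid[:z.shape[0],:z.shape[1]];K=d['mtx']
    P=np.stack([(u-K[0][2])/K[0][0]*z,(v-K[1][2])/K[1][1]*z,z],-1)@d['Rw'].T+d['tw'];P[z==0]=np.nan
    return P
E
python3 - <<'E'
from h import *
ds=[]
for n in('top','side'):
    d=grab(n);np.savez('pics/'+n+'0.npz',P=cloud(d),img=d['img']);ds.append(d['img'])
    print(n,d['tw'].round(3),d['Rw'].round(2).tolist())
    cv2.imwrite(f'pics/{n}0.png',cv2.resize(d['img'],(800,600)))
s=manip.sense();print({k:np.round(v,3) for k,v in s.items()},manip.tip_reach)
E
```

```text
top [0.431 0.021 0.97 ] [[-0.01, -0.99, 0.12], [-1.0, 0.0, -0.01], [0.01, -0.12, -0.99]]
side [0.477 0.86  0.771] [[-1.0, -0.03, 0.06], [-0.07, 0.63, -0.77], [-0.02, -0.77, -0.63]]
{'clock': np.float64(0.1), 'joints': array([-1.375,  0.616, -0.013,  1.425,  0.008,  1.103, -0.04 ]), 'qvel': array([-0.002, -0.001, -0.001, -0.005,  0.   ,  0.   , -0.001]), 'joint_torque': array([ 1.0000e-03, -4.6005e+01,  2.1000e-01, -1.6625e+01, -6.1000e-02,
        1.7000e-02,  0.0000e+00]), 'tool_pos': array([0.143, 0.633, 0.237]), 'eef_rot': array([-0.348, -3.122,  0.004]), 'force': array([ 0.241, -0.468,  0.14 ]), 'torque': array([-0.024,  0.061,  0.042]), 'grasp_force': np.float64(0.0), 'opening': np.float64(0.093)} 0.019
```

View pics/top0.png

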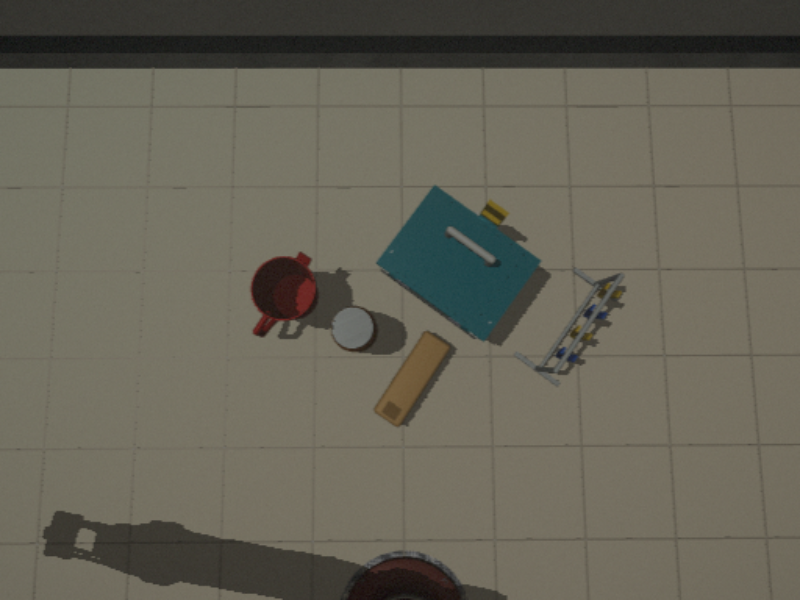

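View pics/side0.png

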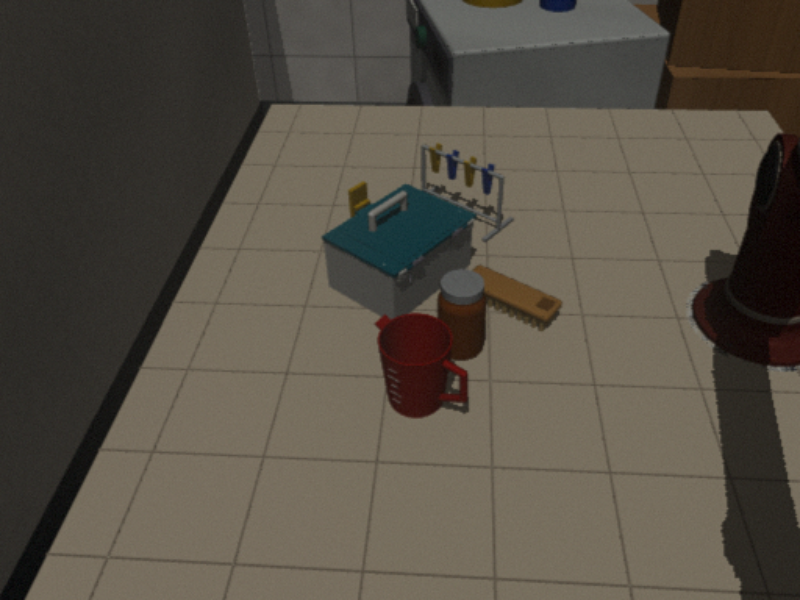

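Top view: teal lid with corners near (435,187), (540,262), (487,340), (377,264). The yellow latch is at (494,212) on the far side from the robot, and the bar runs from (450,231) to (495,263). The jar, jug and brush are on the robot side and the rack is to the right. The side view agrees.

```bash
python3 - <<'E'
from h import *
for n in('top','side'):
    f=np.load(f'pics/{n}0.npz');P,img=f['P'],f['img'];h=cv2.cvtColor(img,cv2.COLOR_BGR2HSV)
    z=P[...,2]
    m=(h[...,0]>80)&(h[...,0]<100)&(h[...,1]>100)&(abs(z-.108)<.008)
    q=P[m];r=cv2.minAreaRect((q[:,:2]*1000).astype(np.float32));print(n,'lid',m.sum(),np.median(q[:,2]).round(4),r)
    c=np.array(r[0])/1000
    y=(h[...,0]>20)&(h[...,0]<35)&(h[...,1]>120)&(z>.06)&(np.linalg.norm(P[...,:2]-c,axis=-1)<.16);y&=P[...,0]>c[0]
    q=P[y];t=q[q[:,2]>.137];print('latch',len(q),q[:,2].max(),t.mean(0) if len(t) else 0, len(t))
    b=(z>.128)&(z<.155)&(h[...,1]<90)&(np.linalg.norm(P[...,:2]-c,axis=-1)<.08)
    q=P[b];print('bar',len(q),q.mean(0).round(4),q[:,2].max(),cv2.fitLine((q[:,:2]).astype(np.float32),2,0,.01,.01).ravel(),cv2.minAreaRect((q[:,:2]*1000).astype(np.float32)))
    # obstacles
    if n=='top':
        for nm,(u,v) in dict(jar=(353,328),brush=(415,378),rackA=(620,276),rackB=(545,370)).items(): print(nm,np.nanmedian(P[int(v*.64)-1:int(v*.64)+2,int(u*.64)-1:int(u*.64)+2].reshape(-1,3),0).round(3))
E
```

```text
top lid 4966 0.1072 ((574.1248779296875, -87.46812438964844), (203.99407958984375, 161.08645629882812), 53.41804504394531)
latch 136 0.14706827007069945 [ 0.64854229 -0.14222607  0.14349637] 56
bar 208 [ 0.5932 -0.1025  0.1406] 0.1455151045553038 [ 0.5960878   0.80291927  0.5931792  -0.10246812] ((593.9810180664062, -102.77540588378906), (87.83859252929688, 12.737799644470215), 53.68794250488281)
jar [0.472 0.077 0.126]
brush [ 0.394 -0.019  0.037]
rackA [ 0.549 -0.333  0.117]
rackB [ 0.406 -0.227  0.06 ]
side lid 2593 0.1082 ((571.8104248046875, -84.75917053222656), (209.988525390625, 163.88970947265625), 53.06665802001953)
latch 164 0.14734881474998796 [ 0.64745343 -0.13766724  0.14303915] 46
bar 158 [ 0.5942 -0.0931  0.1394] 0.14538849858425684 [ 0.6033421   0.7974825   0.59424925 -0.09310764] ((592.6069946289062, -96.79786682128906), (85.87971496582031, 13.159420013427734), 52.496337890625)
```

move_arm --increments '[{"linear":[0.12,-0.15,0],"turn":-1.0,"fingers":-1},{"linear":[0.25,-0.32,0],"turn":-1.0,"fingers":-1},{"linear":[0.25,-0.32,0],"turn":-1.0,"fingers":-1},{"linear":[0.25,-0.32,0],"turn":-1.0,"fingers":-1},{"linear":[0.25,-0.32,0],"turn":-1.0,"fingers":-1},{"linear":[0.25,-0.32,0],"turn":-1.0,"fingers":-1},{"linear":[0.25,-0.32,0],"turn":-1.0,"fingers":-1},{"linear":[0.25,-0.32,0],"turn":-1.0,"fingers":-1},{"linear":[0.477,-0.755,0],"turn":-1.986,"fingers":-1},{"linear":[0.477,-0.755,0],"turn":-1.986,"fingers":-1},{"linear":[0.477,-0.755,0],"turn":-1.986,"fingers":-1},{"linear":[0.477,-0.755,0],"turn":-1.986,"fingers":-1},{"linear":[0.477,-0.755,0],"turn":-1.986,"fingers":-1},{"linear":[0.477,-0.755,0],"turn":-1.986,"fingers":-1},{"linear":[0.477,-0.755,0],"turn":-1.986,"fingers":-1},{"linear":[0.477,-0.755,0],"turn":-1.986,"fingers":-1},{"linear":[0.477,-0.755,0],"turn":-1.986,"fingers":-1},{"linear":[0.477,-0.755,0],"turn":-1.986,"fingers":-1},{"linear":[0.477,-0.755,0],"turn":-1.986,"fingers":-1},{"linear":[0.477,-0.755,0],"turn":-1.986,"fingers":-1}]'

```text
clock: 2.1
tool_pos: [0.6195, -0.1221, 0.2368]
eef_rot: [-2.806, -1.41, 0.002]
force: [-0.1, 0.7, 0.6]
opening: 0.0005
grasp_force: 0.0
```

```bash
cat > look.py <<'E'
from h import *
import sys
d=grab('wrist');s=manip.sense();P=cloud(d);h=cv2.cvtColor(d['img'],cv2.COLOR_BGR2HSV)
print(s['clock'],s['tool_pos'].round(4),s['force'].round(2),s['joints'].round(2),s['opening'])
R=Ro.from_rotvec(s['eef_rot']).as_matrix();print('tool y',R[:,1].round(3),'z',R[:,2].round(3))
c=np.array([.5738,-.087]);f=np.array([.803,-.596]);w=np.array([.596,.803])
B=np.stack([(P[...,:2]-c)@f,(P[...,:2]-c)@w,P[...,2]],-1)
y=(h[...,0]>18)&(h[...,0]<36)&(h[...,1]>120)&(B[...,0]>.05)&(B[...,0]<.15)&(abs(B[...,1])<.05)&(B[...,2]>.1)
if y.sum():
  q=B[y];print('latch n',len(q),'fwd/lat/z pct5-50-95',np.percentile(q,[5,50,95],axis=0).round(4).tolist(),'top',q[q[:,2]>q[:,2].max()-.006].mean(0).round(4))
b=(B[...,2]>.128)&(B[...,2]<.15)&(h[...,1]<90)&(abs(B[...,0]-.023)<.03)&(abs(B[...,1])<.06)
if b.sum():
  q=B[b];print('bar n',len(q),np.percentile(q,[5,50,95],axis=0).round(4).tolist())
cv2.imwrite('pics/'+sys.argv[1]+'.png',d['img'])
E
python3 look.py w1
```

```text
2.15 [ 0.6196 -0.12    0.2368] [-0.44  1.2   0.57] [-0.16  0.64  0.56  1.49 -0.36  1.12 -0.17] 0.0005552859244727947
tool y [ 0.804 -0.595 -0.002] z [-0.002  0.002 -1.   ]
latch n 1778 fwd/lat/z pct5-50-95 [[0.0575, -0.0139, 0.1119], [0.0884, 0.0119, 0.143], [0.0964, 0.0334, 0.3224]] top [0.059  0.0286 0.3218]
bar n 1896 [[0.0205, -0.0362, 0.1364], [0.0266, 0.0051, 0.1403], [0.0319, 0.0408, 0.1421]]
```

View pics/w1.png

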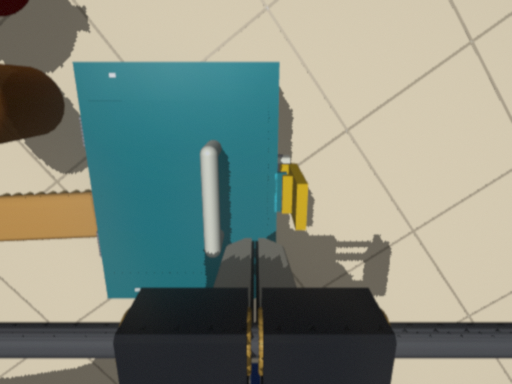

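The wrist view shows the latch at (295,190), the bar from (210,150) to (212,250), and the closed fingers at (255,270). I need the closed-finger profile before going into the gap.

```bash
python3 - <<'E'
from h import *
d=grab('wrist');s=manip.sense();P=cloud(d);R=Ro.from_rotvec(s['eef_rot']).as_matrix()
Q=(P-s['tool_pos'])@R
for a in np.arange(-.08,.021,.006):
    m=(Q[...,2]>a)&(Q[...,2]<a+.006)&(abs(Q[...,1])<.1)&(abs(Q[...,0])<.1)
    if m.sum()>5:print(a.round(3),m.sum(),Q[m].min(0).round(3),Q[m].max(0).round(3))
c=np.array([.5738,-.087]);f=np.array([.803,-.596]);w=np.array([.596,.803]);h=cv2.cvtColor(d['img'],cv2.COLOR_BGR2HSV)
B=np.stack([(P[...,:2]-c)@f,(P[...,:2]-c)@w,P[...,2]],-1)
y=(h[...,0]>18)&(h[...,0]<36)&(h[...,1]>120)&(B[...,0]>.05)&(B[...,0]<.15)&(B[...,2]<.15)
for lo,hi in((.138,.15),(.105,.125)):
    q=B[y&(B[...,2]>lo)&(B[...,2]<hi)];print(lo,len(q),np.percentile(q,[3,50,97],axis=0).round(4).tolist())
E
```

```text
-0.08 6574 [ 0.009 -0.059 -0.08 ] [ 0.036  0.064 -0.074]
-0.074 2461 [ 0.008 -0.027 -0.074] [ 0.036  0.031 -0.068]
-0.062 18 [-0.006  0.    -0.06 ] [-0.003  0.004 -0.059]
-0.044 73 [ 0.002 -0.    -0.041] [ 0.009  0.004 -0.038]
-0.038 109 [ 0.006 -0.001 -0.038] [ 0.009  0.004 -0.032]
-0.032 188 [ 0.006 -0.014 -0.032] [ 0.01   0.018 -0.026]
-0.026 618 [ 0.006 -0.015 -0.026] [ 0.01   0.019 -0.02 ]
-0.02 528 [ 0.006 -0.014 -0.02 ] [ 0.009  0.018 -0.014]
-0.014 475 [ 0.007 -0.014 -0.014] [ 0.009  0.018 -0.008]
-0.008 443 [-0.008 -0.014 -0.008] [ 0.009  0.018 -0.002]
-0.002 382 [ 0.    -0.013 -0.002] [0.009 0.017 0.004]
0.004 339 [ 0.006 -0.013  0.004] [0.009 0.017 0.01 ]
0.01 237 [ 0.007 -0.012  0.01 ] [0.009 0.016 0.016]
0.016 93 [ 0.006 -0.007  0.016] [0.009 0.01  0.021]
0.138 556 [[0.0897, -0.0167, 0.1394], [0.0934, 0.0011, 0.1432], [0.0974, 0.0178, 0.1444]]
0.105 502 [[0.0819, -0.0145, 0.1104], [0.0871, 0.0032, 0.113], [0.0946, 0.018, 0.1234]]
```

move_arm --increments '[{"linear":[0,0,-0.03],"turn":0,"fingers":-1},{"linear":[0,0,-0.06],"turn":0,"fingers":-1},{"linear":[0,0,-0.085],"turn":0,"fingers":-1},{"linear":[0,0,-0.099],"turn":0,"fingers":-1},{"linear":[0,0,-0.099],"turn":0,"fingers":-1},{"linear":[0,0,-0.099],"turn":0,"fingers":-1}]'

```text
clock: 2.8
tool_pos: [0.6206, -0.1203, 0.1396]
eef_rot: [2.804, 1.416, 0.002]
force: [-0.4, 0.8, 0.8]
opening: 0.0003
grasp_force: 0.0
```

move_arm --increments '[{"linear":[0.004,-0.003,0],"turn":0,"fingers":-1},{"linear":[0.008,-0.006,0],"turn":0,"fingers":-1},{"linear":[0.012,-0.009,0],"turn":0,"fingers":-1},{"linear":[0.016,-0.012,0],"turn":0,"fingers":-1},{"linear":[0.02,-0.015,0],"turn":0,"fingers":-1},{"linear":[0.024,-0.018,0],"turn":0,"fingers":-1},{"linear":[0.024,-0.018,0],"turn":0,"fingers":-1},{"linear":[0.024,-0.018,0],"turn":0,"fingers":-1}]'

```text
clock: 3.6
tool_pos: [0.6439, -0.1391, 0.1383]
eef_rot: [-2.805, -1.414, 0.001]
force: [-1.7, 1.0, -0.1]
opening: 0.0004
grasp_force: 0.8
```

move_arm --increments '[{"linear":[0.002,-0.0015,0],"turn":0,"fingers":-1},{"linear":[0.004,-0.003,0],"turn":0,"fingers":-1},{"linear":[0.006,-0.0045,0],"turn":0,"fingers":-1},{"linear":[0.006,-0.0045,0],"turn":0,"fingers":-1},{"linear":[0.006,-0.0045,0],"turn":0,"fingers":-1}]'

```text
clock: 4.1
tool_pos: [0.6504, -0.1438, 0.1389]
eef_rot: [2.805, 1.414, 0.001]
force: [0.1, 0.7, -0.3]
opening: 0.0005
grasp_force: 0.7
```

move_arm --increments '[{"linear":[0.002,-0.0015,0],"turn":0,"fingers":-1},{"linear":[0.003,-0.0022,0],"turn":0,"fingers":-1},{"linear":[0.003,-0.0022,0],"turn":0,"fingers":-1},{"linear":[0.003,-0.0022,0],"turn":0,"fingers":-1}]'

```text
clock: 4.5
tool_pos: [0.6532, -0.1458, 0.1387]
eef_rot: [2.805, 1.414, 0.0]
force: [-1.7, 1.3, 0.2]
opening: 0.0006
grasp_force: 0.8
```

move_arm --increments '[{"linear":[0.002,-0.0015,0],"turn":0,"fingers":-1},{"linear":[0.003,-0.0022,0],"turn":0,"fingers":-1},{"linear":[0.003,-0.0022,0],"turn":0,"fingers":-1},{"linear":[0.003,-0.0022,0],"turn":0,"fingers":-1}]'

```text
clock: 4.9
tool_pos: [0.6562, -0.1481, 0.1387]
eef_rot: [2.805, 1.414, 0.001]
force: [-1.2, 1.0, -0.3]
opening: 0.0007
grasp_force: 0.7
```

move_arm --increments '[{"linear":[0.002,-0.0015,0],"turn":0,"fingers":-1},{"linear":[0.003,-0.0022,0],"turn":0,"fingers":-1},{"linear":[0.003,-0.0022,0],"turn":0,"fingers":-1},{"linear":[0.003,-0.0022,0],"turn":0,"fingers":-1}]'

```text
clock: 5.3
tool_pos: [0.6589, -0.15, 0.1386]
eef_rot: [-2.805, -1.414, 0.0]
force: [-3.0, 1.5, -0.3]
opening: 0.0004
grasp_force: 1.1
```

```bash
python3 look.py w2; python3 - <<'E'
from h import *
d=grab('side');cv2.imwrite('pics/s2.png',cv2.resize(d['img'][90:220,190:340],(750,650))[:600])
E
```

```text
5.35 [ 0.6589 -0.15    0.1386] [-1.91  2.8  -0.5 ] [-0.07  0.8   0.5   1.46 -0.43  0.99 -0.1 ] 0.0004931114814996909
tool y [ 0.804 -0.595 -0.   ] z [-0.  0. -1.]
latch n 2526 fwd/lat/z pct5-50-95 [[0.1015, -0.0005, 0.1037], [0.1125, 0.0147, 0.1265], [0.1289, 0.0342, 0.2239]] top [0.1071 0.0296 0.2236]
bar n 4346 [[0.0219, -0.0226, 0.1336], [0.0284, 0.0136, 0.1399], [0.032, 0.0421, 0.1418]]
```

View pics/w2.png

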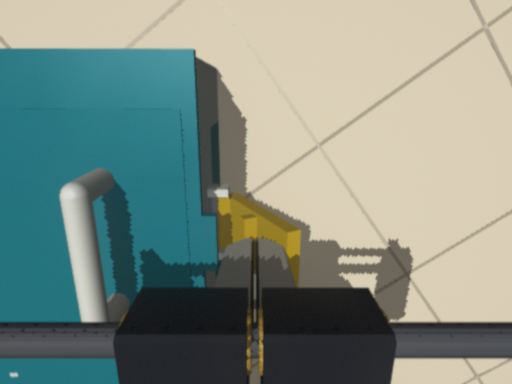

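The latch (yellow, 220–300, 195–280) is leaning well out, with the finger against its inner face. The force is just starting to rise, so I'll keep going in small steps.

move_arm --increments '[{"linear":[0.0015,-0.0011,0],"turn":0,"fingers":-1},{"linear":[0.0015,-0.0011,0],"turn":0,"fingers":-1},{"linear":[0.0015,-0.0011,0],"turn":0,"fingers":-1}]'

```text
clock: 5.7
tool_pos: [0.6593, -0.1502, 0.1384]
eef_rot: [-2.802, -1.413, 0.003]
force: [-5.0, 3.2, 1.6]
opening: -0.0001
grasp_force: 2.7
```

move_arm --increments '[{"linear":[0.0015,-0.0011,0],"turn":0,"fingers":-1},{"linear":[0.0015,-0.0011,0],"turn":0,"fingers":-1},{"linear":[0.0015,-0.0011,0],"turn":0,"fingers":-1}]'

```text
clock: 6.0
tool_pos: [0.6596, -0.1504, 0.1382]
eef_rot: [-2.799, -1.412, 0.006]
force: [-6.0, 4.4, 3.0]
opening: 0.0005
grasp_force: 4.2
```

move_arm --increments '[{"linear":[0.002,-0.0015,0],"turn":0,"fingers":-1},{"linear":[0.002,-0.0015,0],"turn":0,"fingers":-1},{"linear":[0.002,-0.0015,0],"turn":0,"fingers":-1}]'

```text
clock: 6.3
tool_pos: [0.66, -0.1507, 0.1379]
eef_rot: [-2.795, -1.41, 0.01]
force: [-10.5, 6.2, 5.2]
opening: 0.0007
grasp_force: 6.2
```

The latch is firmly at its stop: 12 N with no further travel. Next I back off, rise and move over the bar.

move_arm --increments '[{"linear":[-0.012,0.009,0],"turn":0,"fingers":-1},{"linear":[-0.02,0.015,0.02],"turn":0,"fingers":-1},{"linear":[-0.02,0.015,0.06],"turn":0,"fingers":-1},{"linear":[-0.045,0.035,0.085],"turn":0,"fingers":0},{"linear":[-0.0715,0.053,0.085],"turn":0,"fingers":0},{"linear":[-0.0715,0.053,0.085],"turn":0,"fingers":0},{"linear":[-0.0715,0.053,0.085],"turn":0,"fingers":0},{"linear":[-0.0715,0.053,0.085],"turn":0,"fingers":0}]'

```text
clock: 7.1
tool_pos: [0.5938, -0.102, 0.224]
eef_rot: [2.803, 1.412, 0.002]
force: [0.1, 0.3, -0.1]
opening: 0.0361
grasp_force: 0.0
```

```bash
python3 look.py w3; python3 - <<'E'
from h import *
for n in('side','top'):
    d=grab(n);P=cloud(d);h=cv2.cvtColor(d['img'],cv2.COLOR_BGR2HSV);c=np.array([.5738,-.087]);f=np.array([.803,-.596]);w=np.array([.596,.803])
    B=np.stack([(P[...,:2]-c)@f,(P[...,:2]-c)@w,P[...,2]],-1)
    y=(h[...,0]>18)&(h[...,0]<36)&(h[...,1]>120)&(B[...,0]>.06)&(B[...,0]<.17)&(abs(B[...,1])<.04)&(B[...,2]<.16)&(B[...,2]>.06)
    q=B[y]; print(n,len(q)); 
    if len(q): print(np.percentile(q,[5,50,95],axis=0).round(4).tolist(), q[q[:,2]>q[:,2].max()-.006].mean(0).round(4))
E
```

```text
7.15 [ 0.5936 -0.102   0.2237] [-0.63 -0.29 -0.69] [-0.2   0.6   0.56  1.6  -0.36  1.04 -0.18] 0.0400228668543322
tool y [ 0.803 -0.595  0.002] z [ 0.002 -0.002 -1.   ]
latch n 2254 fwd/lat/z pct5-50-95 [[0.1004, -0.0156, 0.1038], [0.1156, 0.0012, 0.116], [0.1276, 0.0171, 0.1298]] top [0.1245 0.0006 0.1286]
bar n 2045 [[0.02, -0.0358, 0.1366], [0.0258, 0.0061, 0.1405], [0.0315, 0.041, 0.1421]]
side 216
[[0.0982, -0.015, 0.0929], [0.1103, 0.0035, 0.1127], [0.121, 0.0189, 0.1304]] [0.12  0.003 0.13 ]
top 0
```

View pics/w3.png

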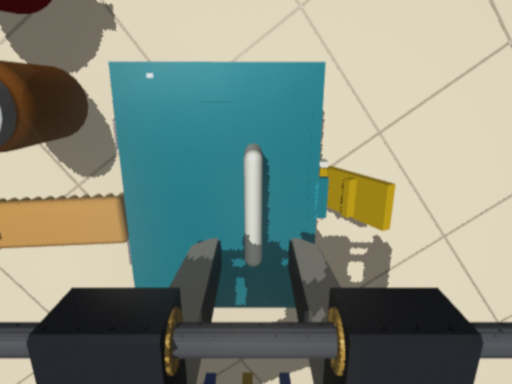

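The bar (253,205) is centred between the fingers and the latch top is at about 130 mm, which is at its stop. Now I descend and grip.

move_arm --increments '[{"linear":[0,0,-0.03],"turn":0,"fingers":0},{"linear":[0,0,-0.06],"turn":0,"fingers":0},{"linear":[0,0,-0.08],"turn":0,"fingers":0},{"linear":[0,0,-0.081],"turn":0,"fingers":0},{"linear":[0,0,-0.081],"turn":0,"fingers":-1},{"linear":[0,0,-0.081],"turn":0,"fingers":-1},{"linear":[0,0,-0.081],"turn":0,"fingers":-1},{"linear":[0,0,-0.081],"turn":0,"fingers":-1},{"linear":[0,0,-0.081],"turn":0,"fingers":-1},{"linear":[0,0,-0.081],"turn":0,"fingers":-1},{"linear":[0,0,-0.081],"turn":0,"fingers":-1}]' --newtons 35

```text
clock: 8.35
tool_pos: [0.5934, -0.1012, 0.1434]
eef_rot: [2.804, 1.413, 0.003]
force: [1.3, -0.8, 2.5]
opening: 0.0122
grasp_force: 35.0
```

move_arm --increments '[{"linear":[-0.0016,0.0012,0.0048],"turn":0,"fingers":-1},{"linear":[-0.0033,0.0024,0.0096],"turn":0,"fingers":-1},{"linear":[-0.0053,0.0039,0.0143],"turn":0,"fingers":-1},{"linear":[-0.0073,0.0054,0.0188],"turn":0,"fingers":-1},{"linear":[-0.0096,0.0071,0.0232],"turn":0,"fingers":-1},{"linear":[-0.012,0.0089,0.0274],"turn":0,"fingers":-1},{"linear":[-0.012,0.0089,0.0274],"turn":0,"fingers":-1},{"linear":[-0.012,0.0089,0.0274],"turn":0,"fingers":-1}]'

```text
clock: 9.15
tool_pos: [0.5824, -0.093, 0.1705]
eef_rot: [2.801, 1.412, 0.005]
force: [5.6, -2.4, -4.5]
opening: 0.0116
grasp_force: 35.0
```

```bash
cat > ang.py <<'E'
from h import *
import sys
s=manip.sense();print(s['clock'],s['tool_pos'].round(4),s['force'].round(2),s['grasp_force'].round(1),s['opening'].round(4))
c=np.array([.5738,-.087]);f=np.array([.803,-.596]);w=np.array([.596,.803])
t=s['tool_pos'];a=(t[:2]-c)@f+.075
for off in(.0074,.0064):print('th from tcp',np.arctan2(t[2]-off-.1,a)-np.arctan2(.036,.098), 'r',np.hypot(t[2]-off-.1,a)-.1044)
for n in('wrist','top','side'):
    d=grab(n);P=cloud(d);h=cv2.cvtColor(d['img'],cv2.COLOR_BGR2HSV)
    B=np.stack([(P[...,:2]-c)@f,(P[...,:2]-c)@w,P[...,2]],-1)
    m=(h[...,0]>80)&(h[...,0]<100)&(h[...,1]>100)&(abs(B[...,1])<.1)&(B[...,0]>-.07)&(B[...,0]<.09)&(B[...,2]>.1)&(B[...,2]<.25)
    q=B[m]
    for i in range(4):
        if len(q)<30:break
        A=np.c_[q[:,:2],np.ones(len(q))];k=np.linalg.lstsq(A,q[:,2],rcond=None)[0];r=q[:,2]-A@k;q=q[abs(r)<2*r.std()+1e-4]
    if len(q)>30:print(n,len(q),'th',np.arctan(k[0]).round(4),'lat',k[1].round(3),'rms',r.std().round(4))
    cv2.imwrite(f'pics/{sys.argv[1]}_{n}.png',d['img'])
E
python3 ang.py a1
```

```text
Traceback (most recent call last):
  File "ang.py", line 3, in <module>
    s=manip.sense();print(s['clock'],s['tool_pos'].round(4),s['force'].round(2),s['grasp_force'].round(1),s['opening'].round(4))
                                                                                ^^^^^^^^^^^^^^^^^^^^^^
AttributeError: 'float' object has no attribute 'round'
```

```bash
sed -i "s/,s\['grasp_force'\].round(1),s\['opening'\].round(4)//" ang.py; python3 ang.py a1
```

```text
9.15 [ 0.5824 -0.093   0.1705] [ 5.57 -2.42 -4.47]
th from tcp 0.2841819859236594 r 0.0018659396248563859
th from tcp 0.29170891559937384 r 0.002463131086004808
wrist 47872 th 0.2762 lat -0.008 rms 0.0007
top 1181 th 0.273 lat -0.008 rms 0.0014
side 2335 th 0.2712 lat -0.002 rms 0.0014
```

The lid follows and the angles agree (about 0.275). Continuing.

move_arm --increments '[{"linear":[-0.0027,0.002,0.004],"turn":0,"fingers":-1},{"linear":[-0.0055,0.0041,0.0079],"turn":0,"fingers":-1},{"linear":[-0.0084,0.0062,0.0116],"turn":0,"fingers":-1},{"linear":[-0.0115,0.0085,0.0152],"turn":0,"fingers":-1},{"linear":[-0.0147,0.0109,0.0185],"turn":0,"fingers":-1},{"linear":[-0.0147,0.0109,0.0185],"turn":0,"fingers":-1},{"linear":[-0.0147,0.0109,0.0185],"turn":0,"fingers":-1},{"linear":[-0.0147,0.0109,0.0185],"turn":0,"fingers":-1}]'

```text
clock: 10.1
tool_pos: [0.5691, -0.0832, 0.1898]
eef_rot: [2.798, 1.409, 0.009]
force: [6.5, -4.8, -2.9]
opening: 0.0122
grasp_force: 35.0
```

```bash
python3 ang.py a2; python3 - <<'E'
import cv2
a=cv2.imread('pics/a2_side.png')[80:210,180:350];cv2.imwrite('pics/a2c.png',cv2.resize(a,(780,596),interpolation=cv2.INTER_CUBIC))
E
```

```text
10.1 [ 0.5691 -0.0832  0.1898] [ 6.54 -4.84 -2.86]
th from tcp 0.5222170583410563 r 0.003069167116235366
th from tcp 0.5281444271819081 r 0.0038381383489815707
wrist 42789 th 0.5094 lat -0.009 rms 0.0007
top 1122 th 0.506 lat -0.015 rms 0.0014
side 2449 th 0.5049 lat -0.003 rms 0.0016
```

View pics/a2c.png

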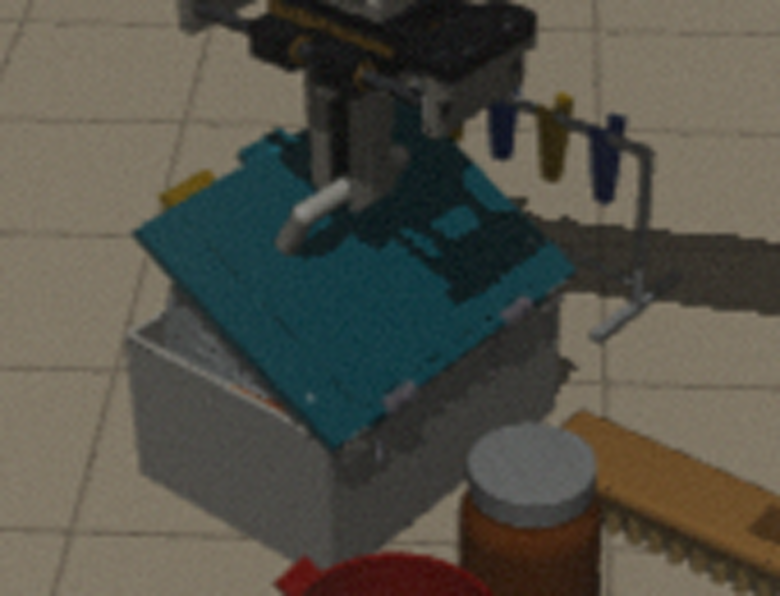

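Side crop: the orange line is part-way out above the rim near (260,395), and the lid is at about 0.507. About 0.11 rad more.

move_arm --increments '[{"linear":[-0.0024,0.0018,0.0024],"turn":0,"fingers":-1},{"linear":[-0.0048,0.0036,0.0048],"turn":0,"fingers":-1},{"linear":[-0.0073,0.0054,0.007],"turn":0,"fingers":-1},{"linear":[-0.0073,0.0054,0.007],"turn":0,"fingers":-1},{"linear":[-0.0073,0.0054,0.007],"turn":0,"fingers":-1},{"linear":[-0.0073,0.0054,0.007],"turn":0,"fingers":-1}]'

```text
clock: 10.85
tool_pos: [0.5622, -0.078, 0.197]
eef_rot: [2.798, 1.409, 0.01]
force: [7.4, -3.3, -3.5]
opening: 0.012
grasp_force: 35.0
```

```bash
python3 ang.py a3; python3 - <<'E'
import cv2
a=cv2.imread('pics/a3_side.png')[130:195,195:280];cv2.imwrite('pics/a3c.png',cv2.resize(a,(780,596),interpolation=cv2.INTER_CUBIC))
E
```

```text
10.85 [ 0.5622 -0.078   0.197 ] [ 7.38 -3.34 -3.53]
th from tcp 0.626062867257235 r 0.0036809596308218784
th from tcp 0.6311917495740949 r 0.0045118336550419025
wrist 40127 th 0.6126 lat -0.01 rms 0.0007
top 1056 th 0.6104 lat -0.014 rms 0.0014
side 2458 th 0.6079 lat -0.002 rms 0.0016
```

View pics/a3c.png

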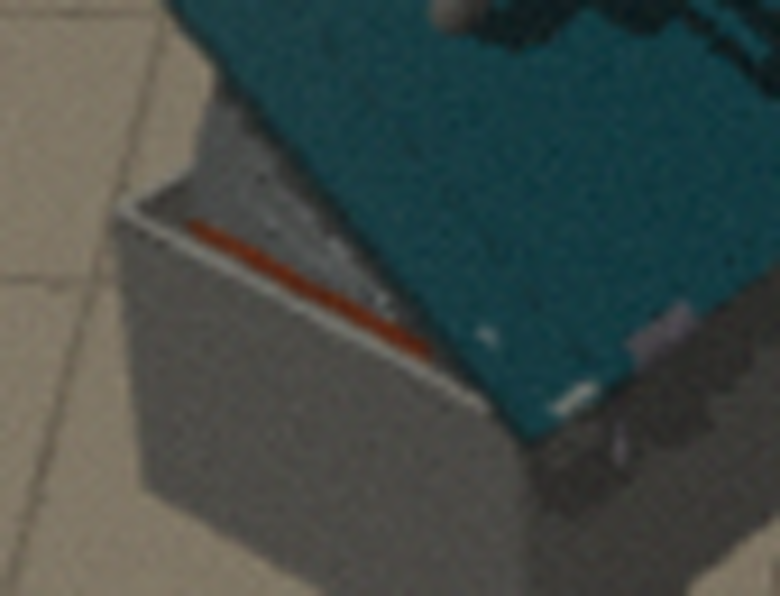

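Crop: the whole orange line (190,225)–(430,355) now stands just above the rim. I'll nudge about 0.015 rad for margin, settle, and check camera bias against the shut-lid images.

move_arm --increments '[{"linear":[-0.001,0.0007,0.001],"turn":0,"fingers":-1},{"linear":[-0.001,0.0007,0.001],"turn":0,"fingers":-1},{"linear":[-0.001,0.0007,0.001],"turn":0,"fingers":-1},{"linear":[-0.001,0.0007,0.001],"turn":0,"fingers":-1},{"linear":[-0.001,0.0007,0.001],"turn":0,"fingers":-1},{"linear":[-0.001,0.0007,0.001],"turn":0,"fingers":-1}]'

```text
clock: 11.6
tool_pos: [0.5613, -0.0774, 0.1978]
eef_rot: [2.797, 1.409, 0.01]
force: [8.3, -4.2, -3.7]
opening: 0.0124
grasp_force: 35.0
```

```bash
python3 ang.py a4; python3 - <<'E'
from h import *
c=np.array([.5738,-.087]);f=np.array([.803,-.596])
for n in('top','side'):
    g=np.load(f'pics/{n}0.npz');P=g['P'];h=cv2.cvtColor(g['img'],cv2.COLOR_BGR2HSV)
    q=P[(h[...,0]>80)&(h[...,0]<100)&(h[...,1]>100)&(abs(P[...,2]-.108)<.006)]
    print(n,'shut bias',np.polyfit((q[:,:2]-c)@f,q[:,2],1)[0].round(4))
E
```

```text
11.6 [ 0.5613 -0.0774  0.1978] [ 8.34 -4.21 -3.68]
th from tcp 0.6385839866585806 r 0.0037212634161955527
th from tcp 0.6436149315463495 r 0.004559012867674947
wrist 39967 th 0.6255 lat -0.01 rms 0.0007
top 1039 th 0.6228 lat -0.018 rms 0.0013
side 2495 th 0.6208 lat -0.004 rms 0.0017
top shut bias -0.0007
side shut bias -0.001
```

The lid is steady at about 0.623, just past the line, with the grip firm.

```bash
python3 -c "
from bench import manip
print(manip.close_job())"
```

```text
the job is handed in; nothing more can be done
None
```

I pushed the latch back to its stop (12 N with no further travel), then lifted the lid to about 0.62 rad, where the orange line just clears the rim; the job is handed in with the bar still held at 35 N.

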